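# Shift handover at the gatehouse counter

### The job

Put the gatehouse kit back for the next shift: lay the two-way radio, the brass padlock, the blue-knobbed bar stamp and the red-knobbed round stamp each on the green mat that shows its silhouette. Each must cover its silhouette, turned the same way as it, with the radio's aerial and the padlock's shackle over their own outlines. The radio and padlock lie flat with the side up that is up now, and the stamps stand upright.

Things in the scene. Friction and masses are not known exactly. Their poses are not given: they have to be found in the camera images.
- radio: Loose black two-way radio, 0.25 kg, lying screen up. Case 55 mm wide (x), 100 mm long (y -65 to +35 mm), 33 mm thick; a black aerial 15 mm wide at x = -16 mm runs on to y = +85 mm, an orange knob beside it to +46 mm. Origin on its underside, mid-width, 15 mm from the case's middle towards the aerial; +y to the aerial, z up. Grip across x at the origin. Starts with y within 26 degrees of world y.
- radio_tip (a point): The end of the radio's aerial, at (-16, 85, 17) mm in the radio's frame.
- radio_mat: Fixed dark green mat, 3 mm thick, flat on the counter, with a cream silhouette flush in its top: the radio's (body with aerial at one corner and knob at the other). Mat 75 x 170 mm, y from -75 to +95 mm. Origin on the counter (mat's underside) at the spot where the object's origin belongs; axes as the object's when it covers the silhouette; y within 26 degrees of world y.
- padlock: Loose padlock lying flat, about 0.3 kg: brass body 50 mm wide (x), 44 mm long (y), 22 mm thick, with a closed steel shackle standing out to y = +51 mm, at mid-thickness. Origin at the centre of the brass body's underside; +y points to the shackle, z up. Easily gripped across x by the brass body.
- padlock_bow (a point): The middle of the padlock's shackle bow, at (0, 47, 11) mm in the padlock's frame.
- padlock_mat: Fixed dark green mat, 3 mm thick, flat on the counter, with a cream silhouette flush in its top: the padlock's (square body and a U-shaped shackle). Mat 75 x 100 mm, y from -35 to +65 mm. Origin on the counter (mat's underside) at the spot where the object's origin belongs; axes as the object's when it covers the silhouette; y within 26 degrees of world y.
- bar_stamp: Loose rubber stamp standing upright, about 0.1 kg: rectangular pale wooden base 30 (x) x 66 (y) x 15 mm high, with a blue knob on a neck at its middle. The knob is round, 26 mm across from 34 to 60 mm height; the top is at 66 mm. Origin at the centre of the underside, z up. Gripped by the knob from above.
- bar_mat: Fixed dark green mat, 3 mm thick, flat on the counter, with a cream silhouette flush in its top: a 32 x 68 mm rectangle at its centre. Mat 60 x 95 mm. Origin on the counter (mat's underside) at the spot where the object's origin belongs; axes as the object's when it covers the silhouette; y within 26 degrees of world y. Either way round is right.
- round_stamp: Loose rubber stamp standing upright, about 0.11 kg: round metal base 44 mm across and 15 mm high, with a red knob on a neck. The knob is round, 26 mm across from 34 to 60 mm height; the top is at 66 mm. Origin at the centre of the underside, z up. Gripped by the knob from above.
- round_mat: Fixed dark green mat, 3 mm thick, flat on the counter, with a cream silhouette flush in its top: a disc 46 mm across at its centre. Mat 75 x 75 mm. Origin on the counter (mat's underside) at the spot where the object's origin belongs; axes as the object's when it covers the silhouette; y within 26 degrees of world y. The stamp may be turned any way.

How it is judged:
At the end, for the whole second after the job is handed in: Each object rests on its own mat, origin within 12 mm of the mat's horizontally and under 7 mm above it, flat or upright within 0.1 rad, still; radio, padlock and bar stamp within 0.22 rad of their silhouettes, aerial and shackle at the outlined end (bar stamp either way round) (horizontal distance between radio and radio_mat below 0.012 m and z of radio in the frame of radio_mat below 0.007 m and angle between each of radio, padlock, bar_stamp, round_stamp's own z axis and vertical below 0.1 rad and linear speed of each of radio, padlock, bar_stamp, round_stamp below 0.02 m/s and contact force between radio and radio_mat above 0.2 N and angle between the y axis of radio and the y axis of radio_mat, either way round below 0.22 rad and y of radio_tip in the frame of radio_mat above 0.06 m and horizontal distance between padlock and padlock_mat below 0.012 m and z of padlock in the frame of padlock_mat below 0.007 m and contact force between padlock and padlock_mat above 0.2 N and angle between the y axis of padlock and the y axis of padlock_mat, either way round below 0.22 rad and y of padlock_bow in the frame of padlock_mat above 0.03 m and horizontal distance between bar_stamp and bar_mat below 0.012 m and z of bar_stamp in the frame of bar_mat below 0.007 m and contact force between bar_stamp and bar_mat above 0.2 N and angle between the y axis of bar_stamp and the y axis of bar_mat, either way round below 0.22 rad and horizontal distance between round_stamp and round_mat below 0.012 m and z of round_stamp in the frame of round_mat below 0.007 m and contact force between round_stamp and round_mat above 0.2 N); the robot touches nothing.
It also fails if it takes over 104 s, if anything falls off the work surface, if the arm or the gripper's body presses on something with over 40 N, if the wrist force passes 120 N, or if a joint passes its speed limit or range.

### The arm

A 7-joint arm with a two-finger parallel gripper is mounted at the origin on the work surface. World frame = base frame: x ahead of the robot, y to its left, z up, the work surface at z = 0. Lengths are in m, angles in rad, forces in N, time in s.
With the tool pointing down it reaches from about 0.4 to 0.85 m from the base axis. Payload 10.4 kg.
Tool frame: the origin (TCP) lies on the centre line of the jaws, within the pads' length; the fingertips stand 8 mm ahead of it and the grasp point (between the pads) lies 11 mm behind it (r.finger_overhang is the distance from the TCP to the fingertips, in m); z points along the fingers, y is the line along which they close (so a half turn about z gives the same grasp; the last joint's range is limited). The gripper opens to 87 mm and grips with 3 to 60 N. Pads are 19 mm wide; open, the fingers measure 117 mm over their backs; the gripper's body (75 mm by 190 mm) begins 51 mm behind the grasp point.
Start: joints at [1.299, 0.332, -0.065, 1.46, 0.022, 1.35, -0.088], TCP at [0.154, -0.606, 0.231] pointing down, gripper open.
Joint ranges: [-2.6, 2.6], [-0.5, 2.12], [-1.47, 1.34], [0.16, 2.42], [-1.27, 4.41], [0.06, 2.06], [-2.6, 2.6]. Speed limits (rad/s): [2.22, 2.22, 2.79, 2.79, 3.14, 3.14, 3.14].

### API

Orientations are given as a unit quaternion [x, y, z, w].
In Python, from bench import r, vision gives the robot as it stands.
- The arm moves only by the tool drive_tool, never from a script. Its argument "series" is a list of rows, each a list of 2 entries, a list of its own where there are three numbers: the shift along the world's x, y, z in cm, then the turn about the world's z in degrees. A call has exactly 10 rows; each row shifts and turns the commanded pose from where the row before left it; what a row does not reach is not made up. A row lasts 1/8 s, in which the tool goes at most 62.5 mm and 10.7 degrees, less where a joint would pass 70% of its speed; a pose out of reach is approached as far as the arm can. A call with a gripper value outside its range is refused whole. "hand" is the closure, from 0 (fully open) to 1 (shut), set as the call begins (left out, the last holds). The fingers move at their own pace and stop on an object; "newtons" is the grip in N (left out, the last holds). Time passes only in rows, so rows that do not move let the fingers close, or fill a call up. It gives the time, the measured TCP pose, the force, the opening and the grip force at its end, in the units of the state.
- r.read_state(): the state, without advancing time (a new reading comes with each control period).
- vision.camera(name): name is "side" or "top" or "wrist"; returns a dict with "color" (480x640x3 uint8, red, green, blue), "intrinsics" (3x3 intrinsics, pixels), "R" (3x3) and "t" (3): a world point X has camera coordinates R X + t; the wrist camera has in their place "mount" (4x4, takes a point from camera to tool coordinates, whose origin is the TCP and whose axes are the flange's). Camera axes: x right, y down, z forward; pixel columns grow to the right and rows downward; lengths in m; the calibration is good to about 2 mm. A picture is of the moment at which its call begins: read the wrist's pose just before it. There is no depth.
- r.close_job(): hands the job in; it is judged then, once.
The state is a dict: "time": time; "joint_positions": joint angles; "joint_vel": joint speeds; "joint_torque": joint torques, N m; "ee_pos": TCP position; "eef_rot": TCP orientation; "ft_force": force on the tool from outside, world axes, zero at the start; "torque": the same for the moment, N m; "width": finger opening in m; "grip_force": force on a finger pad.
Only numpy, scipy, OpenCV 4.12 (cv2) and the standard library are available. Lean on these libraries where they do the work, as an engineer would, in place of code of your own. Each camera call takes 0.05 s, during which the arm holds its last target. There are 200 camera calls.

## Working session

There is one attempt and no reset: what is moved stays moved. The work goes in short steps, Python scripts to look and compute and a tool call to move; the robot and the scene stay as the last step left them, time stands still between calls to the robot, and variables do not carry over. Pictures are saved under pics/ and viewed, at most 14 in all, crops included, and the job is handed in when it is done.

Besides the shell and the picture viewer there is one more tool, called after "Emit:" as name(argument=value, ...), one argument or row to a line, values as JSON. drive_tool: Moves the arm, as the interface text tells. Its arguments: {"type":"object","properties":{"series":{"type":"array"},"hand":{"type":"number"},"newtons":{"type":"number"}},"required":["series"]}

```bash
mkdir -p pics; python3 - <<'E'
from bench import r, vision
import cv2,json
for n in ["top","side"]:
    c=vision.camera(n); cv2.imwrite(f"pics/{n}0.png",c["color"][:,:,::-1]); print(n,c["intrinsics"],c["R"],c["t"])
s=r.read_state();print(s); print(vision.camera("wrist")["mount"], r.finger_overhang)
E
```

```text
top [[611.95706843   0.         319.59490987]
 [  0.         611.95706843 241.34348111]
 [  0.           0.           1.        ]] [[-0.01656802 -0.99984983 -0.0050804 ]
 [-0.98069116  0.01724036 -0.19480151]
 [ 0.19485984  0.00175483 -0.98082953]] [0.06771476 0.50876676 1.5098184 ]
side [[605.03883988   0.         315.49207335]
 [  0.         605.03883988 242.58175713]
 [  0.           0.           1.        ]] [[-0.95422674 -0.29895578 -0.008762  ]
 [-0.20360784  0.67079042 -0.7131508 ]
 [ 0.21907802 -0.67872355 -0.70095589]] [0.49119167 0.10508828 1.30013929]
{'time': 0.1, 'joint_positions': array([ 1.29941968,  0.33277766, -0.06465431,  1.46084252,  0.02155668,
        1.34989005, -0.08850433]), 'joint_vel': array([ 0.00035965, -0.00197863,  0.00085113, -0.00165709,  0.00112574,
        0.00014497,  0.00021854]), 'joint_torque': array([ 2.66825773e-03, -6.24542713e+01,  2.54630169e-02, -3.90708590e+01,
       -6.13901904e-02,  3.66866577e-02,  6.79111099e-05]), 'ee_pos': array([ 0.15379121, -0.60544605,  0.2298598 ]), 'eef_rot': array([ 9.92275922e-01,  1.24048860e-01, -8.97557706e-05, -6.05722823e-04]), 'ft_force': array([-0.29761916, -0.65687255,  0.25966198]), 'torque': array([-0.02181394, -0.0385453 , -0.00831728]), 'grip_force': 0.0, 'width': 0.0865809970139616}
[[-1.09105962e-04 -9.65302486e-01 -2.61134253e-01  6.93988406e-02]
 [ 9.99999903e-01 -2.16947033e-04  3.84145544e-04  1.62642492e-05]
 [-4.27468950e-04 -2.61134186e-01  9.65302416e-01 -1.54507159e-01]
 [ 0.00000000e+00  0.00000000e+00  0.00000000e+00  1.00000000e+00]] 0.008
```

View pics/top0.png

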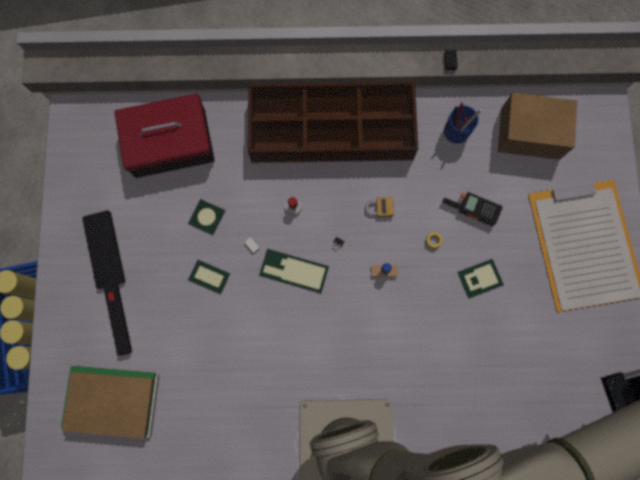

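View pics/side0.png

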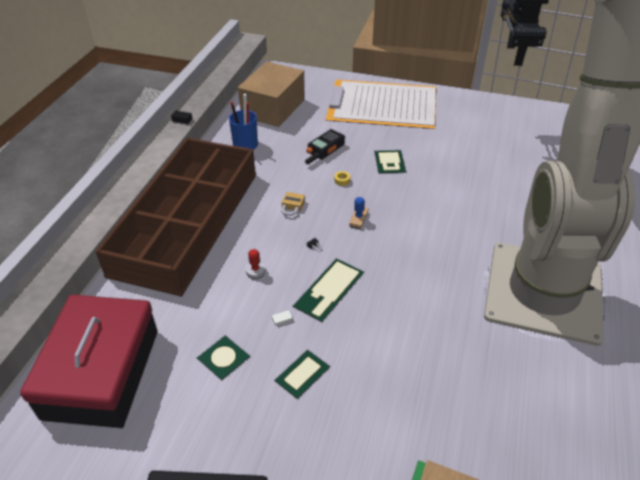

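The top view shows: radio (480,208) with aerial left, padlock (382,207) with shackle left, bar stamp (385,270), round stamp (292,205). Mats are radio (294,271), padlock (481,278), bar (209,276), round (206,216). The side view agrees.

```bash
cat > h.py <<'E'
from bench import r, vision
import numpy as np, cv2
from scipy.spatial.transform import Rotation as Ro
def cam(n):
    s=r.read_state(); c=vision.camera(n); K=c["intrinsics"]
    if n=="wrist":
        T=np.eye(4);T[:3,:3]=Ro.from_quat(s["eef_rot"]).as_matrix();T[:3,3]=s["ee_pos"];T=T@np.array(c["mount"])
        Rw,o=T[:3,:3],T[:3,3]
    else: Rw=c["R"].T;o=-Rw@c["t"]
    Ki=np.linalg.inv(K)
    def world(p,z):
        p=np.asarray(p,float).reshape(-1,2); d=(Rw@Ki@np.c_[p,np.ones(len(p))].T).T
        return (o+d*((z-o[2])/d[:,2])[:,None])[:,:2]
    def pix(X): q=K@(Rw.T@(np.asarray(X)-o)); return q[:2]/q[2]
    return c["color"],world,pix,s
def rect(P):
    "centre, long side, short side, long-axis angle from world y (deg, ccw)"
    P=np.asarray(P)*1000; (c,(w,h),a)=cv2.minAreaRect(P.astype(np.float32))
    if w>h: a-=90; w,h=h,w       # a: angle of short side from x = angle of long from y
    a=(a+90)%180-90
    return np.round(c,1),round(h),round(w),round(a,1)
def blobs(m,amin):
    cs,_=cv2.findContours(m.astype(np.uint8)*255,cv2.RETR_EXTERNAL,cv2.CHAIN_APPROX_NONE)
    return [c.reshape(-1,2) for c in cs if cv2.contourArea(c)>amin]
def tool(s): 
    R=Ro.from_quat(s["eef_rot"]).as_matrix(); return np.round(s["ee_pos"]*1000,1), round(np.degrees(np.arctan2(R[1,0],R[0,0])),1)
E
python3 - <<'E'
from h import *
im,w,pix,s=cam("top"); print(tool(s))
h=cv2.cvtColor(im,cv2.COLOR_RGB2HSV); H,S,V=[h[...,i].astype(int) for i in range(3)]
def show(n,m,z,a=60):
    for b in blobs(m,a):
        if b[:,1].min()>170 and b[:,1].max()<330 and 130<b[:,0].min() and b[:,0].max()<520: print(n,b.mean(0).round(),rect(w(b,z)))
I=im.astype(int)
show("mat",(I[...,1]>I[...,0]+12)&(I[...,1]>I[...,2]+3)&(V<110),.003)
show("cream",(I[...,1]>I[...,2]+15)&(V>150),.003)
show("red",(S>150)&((H<8)|(H>172)),.05,15)
show("blue",(S>120)&(abs(H-115)<12),.05,15)
show("brass",(S>90)&(abs(H-18)<10),.015)
show("black",(V<70)&(abs(I[...,1]-I[...,0])<12),.033)
for p in [(235,259),(470,259)]: pass
E
```

```text
(array([ 153.8, -605.5,  229.9]), np.float64(14.3))
mat [209. 276.] (array([431.9, 349. ]), 89, 55, -24.4)
mat [480. 278.] (array([ 415.5, -355.4]), 96, 70, 20.0)
mat [275. 259.] (array([471.9, 176.9]), 54, 43, -17.1)
mat [206. 216.] (array([592.2, 359. ]), 69, 69, 64.6)
cream [208. 276.] (array([432. , 349.2]), 61, 25, -23.5)
cream [479. 278.] (array([ 415.6, -356.6]), 67, 45, 20.1)
cream [295. 272.] (array([443.5, 127.8]), 144, 50, -17.1)
cream [206. 216.] (array([591.7, 359.2]), 37, 35, -1.0)
red [292. 202.] (array([615.4, 127.9]), 19, 17, -46.6)
blue [386. 268.] (array([ 439.6, -108.8]), 18, 18, 89.0)
brass [434. 240.] (array([ 516.5, -237.9]), 40, 39, 87.1)
brass [385. 207.] (array([ 606.2, -114.6]), 49, 42, 89.0)
black [473. 208.] (array([ 600.3, -337.2]), 148, 64, -25.1)
```

Emit:
drive_tool(
  series=[
    [[4.4, 2.7, 0.2], 5],
    [[4.4, 2.7, 0.2], 5],
    [[4.4, 2.7, 0.2], 5],
    [[4.4, 2.7, 0.2], 5],
    [[4.4, 2.7, 0.2], 5],
    [[4.4, 2.7, 0.2], 5],
    [[4.4, 2.7, 0.2], 5],
    [[4.4, 2.7, 0.2], 5],
    [[4.4, 2.7, 0.2], 5],
    [[4.0, 2.7, 0.2], 6],
  ],
)

```text
time: 1.45
ee_pos: [0.5912, -0.3347, 0.2504]
eef_rot: [0.841, 0.54, -0.0, -0.0]
ft_force: [0.3, -0.0, -0.3]
width: 0.0869
grip_force: 0.0
```

```bash
python3 - <<'E'
from h import *
im,w,pix,s=cam("wrist"); print(tool(s),s["joint_positions"].round(2)); cv2.imwrite("pics/w1.png",im[:,:,::-1])
E
```

```text
(array([ 591.2, -334.7,  250.4]), np.float64(65.4)) [ 0.73  0.48 -0.41  1.25  0.19  1.45 -0.1 ]
```

View pics/w1.png

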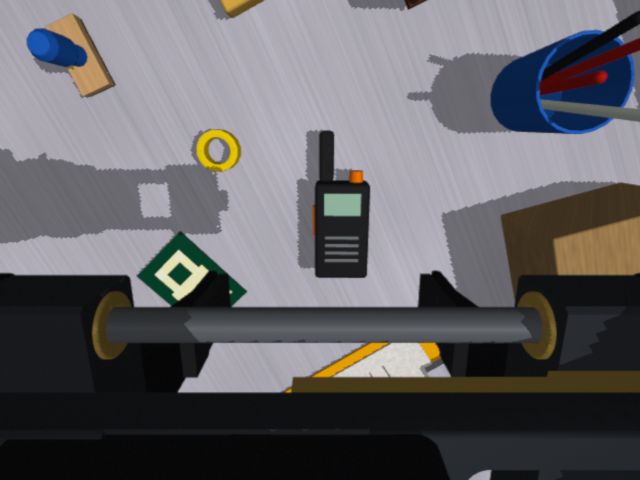

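Radio: case top from (316,181)-(369,182) down to (316,277)-(366,277), aerial up at (326,150), almost aligned with the tool.

```bash
python3 - <<'E'
from h import *
im,w,pix,s=cam("wrist")
P=w([(317,182),(369,182),(366,276),(317,276)],.033);print(P*1000)
u=(P[0]+P[1]-P[2]-P[3]);L=np.linalg.norm(u)/2;u/=2*L
a=np.degrees(np.arctan2(-u[0],u[1]));c=P.mean(0);print(L,a,c,"origin",c+u*.015)
E
```

```text
[[ 598.71822554 -302.13586187]
 [ 645.16525613 -322.64464547]
 [ 605.56110286 -411.98276552]
 [ 558.83315389 -391.34642855]]
0.09772176114776196 -23.998454145664674 [ 0.60206943 -0.35702743] origin [ 0.60817011 -0.34332408]
```

Emit:
drive_tool(
  series=[
    [[0.9, -0.5, -3], 0.5],
    [[0.8, -0.4, -3], 0],
    [[0, 0, -4], 0],
    [[0, 0, -4], 0],
    [[0, 0, -3], 0],
    [[0, 0, -2.5], 0],
    [[0, 0, -2], 0],
    [[0, 0, -1.2], 0],
    [[0, 0, -0.7], 0],
    [[0, 0, 0], 0],
  ],
)

```text
time: 2.8
ee_pos: [0.607, -0.3448, 0.0167]
eef_rot: [0.84, 0.543, 0.0, 0.0]
ft_force: [-0.6, 0.8, 1.0]
width: 0.0873
grip_force: 0.0
```

Emit:
drive_tool(
  series=[
    [[0, 0, 0], 0],
    [[0, 0, 0], 0],
    [[0, 0, 0], 0],
    [[0, 0, 0], 0],
    [[0, 0, 0], 0],
    [[0, 0, 0], 0],
    [[0, 0, 0], 0],
    [[0, 0, 0], 0],
    [[0, 0, 0], 0],
    [[0, 0, 0], 0],
  ],
  hand=1,
  newtons=25,
)

```text
time: 4.05
ee_pos: [0.6069, -0.3448, 0.0167]
eef_rot: [0.84, 0.543, 0.0, 0.0]
ft_force: [-2.1, 1.0, 4.2]
width: 0.0549
grip_force: 24.9
```

Emit:
drive_tool(
  series=[
    [[0, 0, 4], 0],
    [[-0.5, 1, 5.5], 0],
    [[-1.9, 5.2, 1], 1],
    [[-1.9, 5.2, 0], 1],
    [[-1.9, 5.2, 0], 1],
    [[-1.9, 5.2, 0], 1],
    [[-1.9, 5.2, 0], 1],
    [[-1.9, 5.2, 0], 1],
    [[-1.9, 5.2, 0], 1],
    [[-1.9, 5.2, 0], 0],
  ],
)

```text
time: 5.3
ee_pos: [0.449, 0.0827, 0.1214]
eef_rot: [0.805, 0.593, 0.0, 0.0]
ft_force: [1.3, -0.1, -1.6]
width: 0.0551
grip_force: 24.9
```

Emit:
drive_tool(
  series=[
    [[-0.5, 1.7, 0], 0],
    [[-0.4, 1.7, -1], 0],
    [[0, 0, -2], 0],
    [[0, 0, -2], 0],
    [[0, 0, -2], 0],
    [[0, 0, -1.5], 0],
    [[0, 0, -1], 0],
    [[0, 0, -0.6], 0],
    [[0, 0, 0], 0],
    [[0, 0, 0], 0],
  ],
)

```text
time: 6.55
ee_pos: [0.4413, 0.1153, 0.021]
eef_rot: [0.805, 0.593, 0.0, 0.0]
ft_force: [0.2, -0.7, -1.9]
width: 0.0548
grip_force: 24.9
```

Emit:
drive_tool(
  series=[
    [[0, 0, 0], 0],
    [[0, 0, 0], 0],
    [[0, 0, 0], 0],
    [[0, 0, 0], 0],
    [[0, 0, 0], 0],
    [[0, 0, 2], 0],
    [[0, 0, 5], 0],
    [[0, 0, 5], 0],
    [[0, 0, 5], 0],
    [[0, 0, 5], 0],
  ],
  hand=0,
)

```text
time: 7.8
ee_pos: [0.4407, 0.1152, 0.2423]
eef_rot: [0.805, 0.593, 0.0, 0.0]
ft_force: [0.4, -0.0, -0.5]
width: 0.0868
grip_force: 0.0
```

```bash
python3 - <<'E'
from h import *
im,w,pix,s=cam("wrist"); print(tool(s),s["width"]); cv2.imwrite("pics/w2.png",im[:,:,::-1])
E
```

```text
(array([440.7, 115.2, 242.3]), np.float64(72.8)) 0.08683689230333344
```

View pics/w2.png

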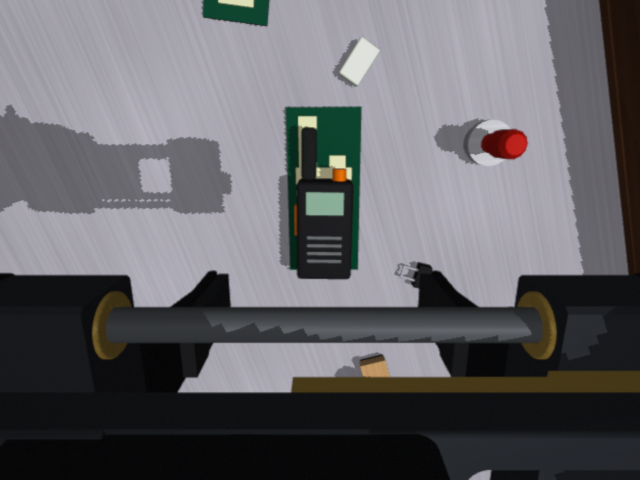

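```bash
python3 - <<'E'
from h import *
im,w,pix,s=cam("wrist")
P=w([(299,181),(354,181),(350,277),(299,277)],.036)
u=(P[0]+P[1]-P[2]-P[3]);u/=np.linalg.norm(u)
print(np.degrees(np.arctan2(-u[0],u[1])),"origin",P.mean(0)+u*.015)
M=w([(286,107),(361,107)],.003);v=M[1]-M[0];print(np.linalg.norm(v));v/=np.linalg.norm(v);yy=np.array([-v[1],v[0]])
print(np.degrees(np.arctan2(-yy[0],yy[1])),"mat",M.mean(0)-yy*.095)
for q,z in [((297,168),.003),((351,168),.003)]: print(w([q],z)-yy*.035)
E
```

```text
-18.311797060664073 origin [0.4424423  0.10781911]
0.07502543505429266
-17.188237653328347 mat [0.44330618 0.11717764]
[[0.41681162 0.12510228]]
[[0.4705159  0.10842397]]
```

```bash
python3 - <<'E'
from h import *
im,w,pix,s=cam("wrist")
yy=np.array([.2955,.9553]); xx=np.array([.9553,-.2955]); m=np.array([.443,.117])
for n,q,z in [("tip",(309,128),.0275),("caseend",(326,181),.036),("casebot",(325,277),.036),("knobend",(340,168),.025)]:
    d=w([q],z)[0]-m; print(n,d@xx*1000,d@yy*1000)
im,w,pix,s=cam("top")
v=cv2.cvtColor(im,cv2.COLOR_RGB2HSV)[...,2]
x,y=pix([.441,.11,.03]).astype(int); c=im[y-35:y+35,x-50:x+50]
cv2.imwrite("pics/t2.png",cv2.resize(c,None,fx=7,fy=7,interpolation=cv2.INTER_CUBIC)[:,:,::-1])
E
```

```text
tip -13.517202071804524 74.50380356344434
caseend 2.444953158798404 25.60739550498955
casebot 1.461029876292598 -72.25192864629702
knobend 16.254191534610207 36.9266746440945
```

The radio sits about 9 mm short along its mat's y, so it needs regripping and a slide forward.

Emit:
drive_tool(
  series=[
    [[0, -0.7, -4], 0],
    [[0, 0, -4], 0],
    [[0, 0, -4], 0],
    [[0, 0, -4], 0],
    [[0, 0, -2.5], 0],
    [[0, 0, -2], 0],
    [[0, 0, -1], 0],
    [[0, 0, -0.6], 0],
    [[0, 0, 0], 0],
    [[0, 0, 0], 0],
  ],
)

```text
time: 9.25
ee_pos: [0.4413, 0.1083, 0.0201]
eef_rot: [0.805, 0.593, 0.0, 0.0]
ft_force: [-1.0, -0.0, 0.5]
width: 0.0866
grip_force: 0.0
```

Emit:
drive_tool(
  series=[
    [[0, 0, 0], 0],
    [[0, 0, 0], 0],
    [[0, 0, 0], 0],
    [[0, 0, 0], 0],
    [[0, 0, 0], 0],
    [[0, 0, 0], 0],
    [[0, 0, 0], 0],
    [[0.1, 0.3, 0], 0],
    [[0.1, 0.3, 0], 0],
    [[0.1, 0.3, 0], 0],
  ],
  hand=1,
  newtons=15,
)

```text
time: 10.5
ee_pos: [0.4441, 0.1172, 0.0196]
eef_rot: [0.805, 0.593, 0.0, 0.0]
ft_force: [-0.8, -2.2, 2.7]
width: 0.0549
grip_force: 14.9
```

Emit:
drive_tool(
  series=[
    [[0, 0, 0], 0],
    [[0, 0, 0], 0],
    [[0, 0, 0], 0],
    [[0, 0, 0], 0],
    [[0, 0, 0], 0],
    [[0, 0, 2], 0],
    [[0, 0, 5], 0],
    [[0, 0, 5], 0],
    [[0, 0, 5], 0],
    [[0, 0, 5], 0],
  ],
  hand=0,
)

```text
time: 11.75
ee_pos: [0.4436, 0.1172, 0.2413]
eef_rot: [0.805, 0.593, 0.0, 0.0]
ft_force: [0.1, -0.1, -0.5]
width: 0.087
grip_force: 0.0
```

```bash
python3 - <<'E'
from h import *
im,w,pix,s=cam("wrist"); print(tool(s),s["width"]); cv2.imwrite("pics/w3.png",im[:,:,::-1])
E
```

```text
(array([443.6, 117.2, 241.3]), np.float64(72.8)) 0.08700316230521711
```

View pics/w3.png

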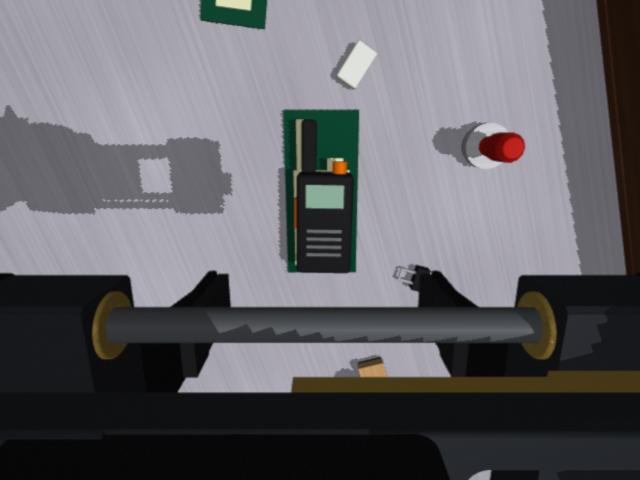

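Radio now covers its silhouette to within a few mm. The round stamp shows its base at (488,146) and its knob at (508,147).

```bash
python3 - <<'E'
from h import *
im,w,pix,s=cam("wrist")
yy=np.array([.2955,.9553]); xx=np.array([.9553,-.2955]); m=np.array([.443,.117])
for n,q,z in [("tip",(309,120),.0275),("caseend",(326,172),.036),("casebot",(325,272),.036)]:
    d=w([q],z)[0]-m; print(n,d@xx*1000,d@yy*1000)
h=cv2.cvtColor(im,cv2.COLOR_RGB2HSV); H,S,V=[h[...,i].astype(int) for i in range(3)]
for b in blobs((S>150)&((H<8)|(H>172)),100):
    if b[:,0].mean()>450: print(b.mean(0),b.min(0),b.max(0)); R=b[b[:,0]>b[:,0].max()-28].mean(0); print(R,w([R],.06),w([b.mean(0)],.05))
print(w([(488,146)],.015))
E
```

```text
tip -11.356827104347245 84.7615342758108
caseend 4.631139230081932 36.911122380416664
casebot 3.7020419452932107 -64.58232996380436
[494.59223301 149.04854369] [473 136] [515 163]
[503.48484848 149.06060606] [[0.61417081 0.12587715]] [[0.61081911 0.12654006]]
[[0.61965148 0.12554525]]
```

Emit:
drive_tool(
  series=[
    [[4.4, 0.3, -2], 0],
    [[4.4, 0.3, -2], 0],
    [[4.4, 0.3, -2], 0],
    [[3.9, 0, -2], 0],
    [[0, 0, -4], 0],
    [[0, 0, -3.5], 0],
    [[0, 0, -2.5], 0],
    [[0, 0, -1.5], 0],
    [[0, 0, -1], 0],
    [[0, 0, 0], 0],
  ],
)

```text
time: 13.1
ee_pos: [0.6148, 0.1262, 0.0344]
eef_rot: [0.805, 0.593, -0.0, -0.0]
ft_force: [0.7, 0.2, 0.9]
width: 0.0867
grip_force: 0.0
```

Emit:
drive_tool(
  series=[
    [[0, 0, 0], 0],
    [[0, 0, 0], 0],
    [[0, 0, 0], 0],
    [[0, 0, 0], 0],
    [[0, 0, 0], 0],
    [[0, 0, 0], 0],
    [[0, 0, 0], 0],
    [[0, 0, 0], 0],
    [[0, 0, 0], 0],
    [[0, 0, 0], 0],
  ],
  hand=1,
  newtons=15,
)

```text
time: 14.35
ee_pos: [0.6149, 0.1262, 0.0345]
eef_rot: [0.805, 0.593, 0.0, 0.0]
ft_force: [-0.8, -0.0, -0.2]
width: 0.025
grip_force: 15.0
```

Emit:
drive_tool(
  series=[
    [[0, 0, 3], 0],
    [[0, 1, 4], 0],
    [[-0.4, 4, 0], 0],
    [[-0.5, 4.7, 0], 0],
    [[-0.5, 4.7, 0], 0],
    [[-0.5, 4.7, 0], 0],
    [[-0.4, 4.2, 0], 0],
    [[0, 0, 0], 0],
    [[0, 0, -3], 0],
    [[0, 0, 0], 0],
  ],
)

```text
time: 15.6
ee_pos: [0.5911, 0.3572, 0.0721]
eef_rot: [0.805, 0.593, -0.002, 0.0]
ft_force: [-0.6, -0.4, 0.3]
width: 0.0251
grip_force: 15.0
```

```bash
python3 - <<'E'
from h import *
im,w,pix,s=cam("wrist"); print(tool(s),s["width"]); cv2.imwrite("pics/w4.png",im[:,:,::-1])
E
```

```text
(array([591.1, 357.2,  72.1]), np.float64(72.7)) 0.02506021163155875
```

View pics/w4.png

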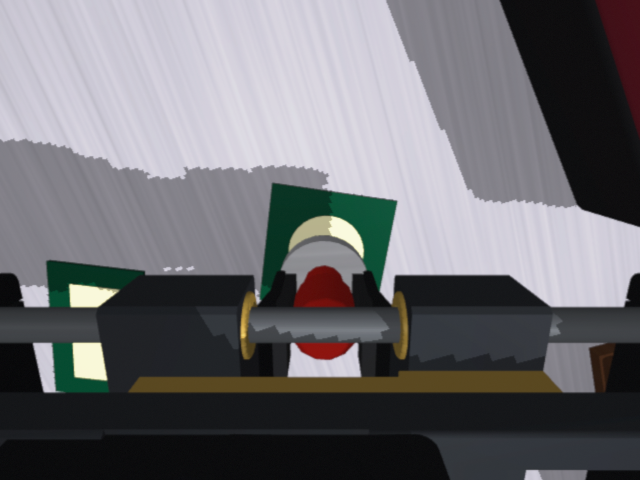

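Stamp held upright over its mat; the disc's far edge is at (327,215), the stamp base's far edge at (325,236).

```bash
python3 - <<'E'
from h import *
im,w,pix,s=cam("wrist")
a=np.radians(72.7);u=np.array([np.cos(a),np.sin(a)])
print("mat",w([(327,215)],.003)-.023*u,"stamp",w([(325,236)],.0526)-.022*u, w([(325,236)],.0376)-.022*u)
E
```

```text
mat [[0.59181769 0.35692762]] stamp [[0.59099596 0.35863626]] [[0.58980135 0.35470916]]
```

Emit:
drive_tool(
  series=[
    [[0, 0, -1.5], 0],
    [[0, 0, -1], 0],
    [[0, 0, -0.6], 0],
    [[0, 0, -0.3], 0],
    [[0, 0, 0], 0],
    [[0, 0, 0], 0],
    [[0, 0, 0], 0],
    [[0, 0, 0], 0],
    [[0, 0, 0], 0],
    [[0, 0, 0], 0],
  ],
)

```text
time: 16.95
ee_pos: [0.5919, 0.3592, 0.0406]
eef_rot: [0.805, 0.593, 0.0, 0.0]
ft_force: [-0.2, -0.7, -0.1]
width: 0.025
grip_force: 15.0
```

Emit:
drive_tool(
  series=[
    [[0, 0, 0], 0],
    [[0, 0, 0], 0],
    [[0, 0, 0], 0],
    [[0, 0, 0], 0],
    [[0, 0, 0], 0],
    [[0, 0, 2], 0],
    [[0, 0, 4], 0],
    [[0, 0, 4], 0],
    [[0, 0, 4], 0],
    [[0, 0, 4], 0],
  ],
  hand=0,
)

```text
time: 18.2
ee_pos: [0.5918, 0.3594, 0.2238]
eef_rot: [0.805, 0.593, 0.001, -0.0]
ft_force: [-0.0, 0.2, -0.3]
width: 0.0871
grip_force: 0.0
```

Emit:
drive_tool(
  series=[
    [[-1.5, -5, 0], 1],
    [[-1.5, -5, 0], 1],
    [[-1.5, -5, 0], 1],
    [[-1.5, -5, 0], 1],
    [[-1.5, -5, 0], 1],
    [[-1.5, -5, 0], 1],
    [[-1.5, -5, 0], 1],
    [[-1.5, -5, 0], 1],
    [[-1.5, -5, 0], 1],
    [[0, -4, 0], 0],
  ],
)

```text
time: 19.45
ee_pos: [0.4562, -0.1326, 0.2223]
eef_rot: [0.756, 0.654, 0.0, 0.001]
ft_force: [0.1, 0.0, 0.6]
width: 0.0868
grip_force: 0.0
```

```bash
python3 - <<'E'
from h import *
im,w,pix,s=cam("wrist"); print(tool(s),s["width"],s["joint_positions"].round(2)); cv2.imwrite("pics/w5.png",im[:,:,::-1])
E
```

```text
(array([ 456.2, -132.6,  222.3]), np.float64(81.7)) 0.08683478805009684 [ 0.77  0.04 -0.6   1.83  0.02  1.28  0.03]
```

View pics/w5.png

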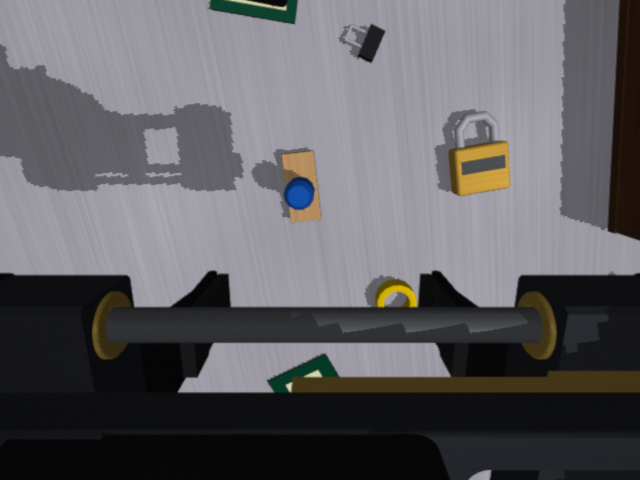

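Bar stamp base corners (282,152),(313,150),(321,219),(291,222); padlock body (450,153),(507,141),(509,186),(456,195), shackle up at (477,115).

```bash
python3 - <<'E'
from h import *
im,w,pix,s=cam("wrist")
for z,q in [(.015,[(282,152),(313,150),(321,219),(291,222)]),(.022,[(450,152),(507,141),(509,185),(456,194)])]:
    P=w(q,z);u=(P[0]+P[1]-P[2]-P[3])/2;v=(P[1]+P[2]-P[0]-P[3])/2
    print(P.mean(0),np.linalg.norm(u),np.linalg.norm(v),np.degrees(np.arctan2(-u[0],u[1])),np.degrees(np.arctan2(v[1],v[0])))
print("knob",w([(299,193)],.06))
E
```

```text
[ 0.43690411 -0.1143737 ] 0.06662199139327216 0.029168648053861986 -2.5146127941360605 -3.8816218873684947
[ 0.60317392 -0.12152063] 0.04003168835106025 0.050597619333355486 2.9041794213249084 1.747545096749556
knob [[ 0.43712229 -0.11348825]]
```

Emit:
drive_tool(
  series=[
    [[-1, 1, -2], 0],
    [[-0.9, 0.9, -3], 0],
    [[0, 0, -4], 0],
    [[0, 0, -4], 0],
    [[0, 0, -2.5], 0],
    [[0, 0, -1.5], 0],
    [[0, 0, -1.2], 0],
    [[0, 0, -0.6], 0],
    [[0, 0, 0], 0],
    [[0, 0, 0], 0],
  ],
)

```text
time: 20.8
ee_pos: [0.4383, -0.1119, 0.0331]
eef_rot: [0.756, 0.654, 0.0, 0.0]
ft_force: [-0.0, 0.1, -0.1]
width: 0.0868
grip_force: 0.0
```

Emit:
drive_tool(
  series=[
    [[0, 0, 0], 0],
    [[0, 0, 0], 0],
    [[0, 0, 0], 0],
    [[0, 0, 0], 0],
    [[0, 0, 0], 0],
    [[0, 0, 0], 0],
    [[0, 0, 0], 0],
    [[0, 0, 0], 0],
    [[0, 0, 3], 0],
    [[0, 0, 5], 0],
  ],
  hand=1,
  newtons=20,
)

```text
time: 22.05
ee_pos: [0.4366, -0.1114, 0.1122]
eef_rot: [0.756, 0.655, -0.001, -0.002]
ft_force: [1.1, -0.7, -0.9]
width: 0.0251
grip_force: 20.0
```

Emit:
drive_tool(
  series=[
    [[0, 4.9, 2], -2],
    [[0, 4.9, 0], -2.5],
    [[0, 4.9, 0], -2.5],
    [[0, 4.9, 0], -2.5],
    [[0, 4.9, 0], -2.5],
    [[0, 4.9, 0], -2.5],
    [[0, 4.9, 0], -2.5],
    [[0, 4.9, 0], -2.5],
    [[0, 4.9, 0], -1.5],
    [[0, 2, -2], 0],
  ],
)

```text
time: 23.3
ee_pos: [0.4375, 0.353, 0.1133]
eef_rot: [0.862, 0.507, 0.001, -0.001]
ft_force: [0.3, -0.9, -1.2]
width: 0.0253
grip_force: 20.0
```

```bash
python3 - <<'E'
from h import *
im,w,pix,s=cam("wrist"); print(tool(s),s["width"],s["joint_positions"].round(2)); cv2.imwrite("pics/w6.png",im[:,:,::-1])
E
```

```text
(array([437.5, 353. , 113.3]), np.float64(60.9)) 0.025253366262445783 [-0.03  0.43 -0.88  1.74  0.36  1.14 -1.53]
```

View pics/w6.png

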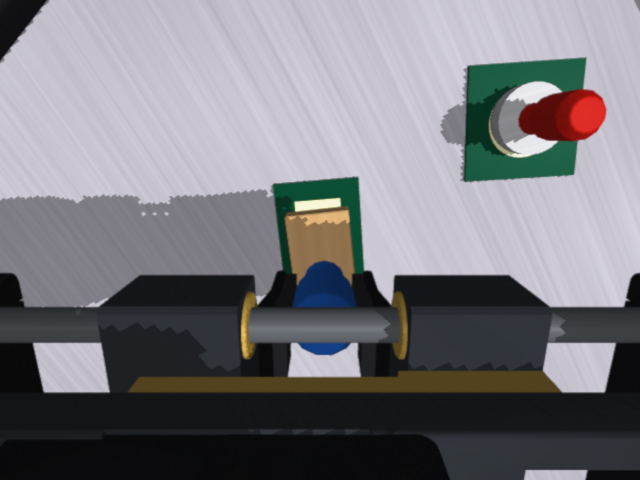

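Round stamp is centred on its mat. The bar stamp's far top edge runs (286,214)-(350,208), the cream far edge (294,203)-(341,199) and the mat edge (274,184)-(359,178).

```bash
python3 - <<'E'
from h import *
im,w,pix,s=cam("wrist")
for n,z,h,q in [("stamp",.095,.033,[(286,214),(350,208)]),("cream",.003,.034,[(294,203),(341,199)]),("mat",.003,.0475,[(274,184),(359,178)])]:
    P=w(q,z);v=P[1]-P[0];L=np.linalg.norm(v);v/=L;y=np.array([-v[1],v[0]]);print(n,L,np.degrees(np.arctan2(v[1],v[0])),P.mean(0)-y*h)
E
```

```text
stamp 0.029227744986767883 -23.550985965068314 [0.43636547 0.35585664]
cream 0.032856543265549105 -24.089223735383488 [0.42832468 0.34597397]
mat 0.05853317795033594 -24.98860537597722 [0.42828755 0.34642061]
```

Emit:
drive_tool(
  series=[
    [[-0.6, -0.7, -1.5], -0.5],
    [[0, 0, -2], 0],
    [[0, 0, -1.5], 0],
    [[0, 0, -1], 0],
    [[0, 0, -0.8], 0],
    [[0, 0, -0.5], 0],
    [[0, 0, -0.3], 0],
    [[0, 0, 0], 0],
    [[0, 0, 0], 0],
    [[0, 0, 0], 0],
  ],
)

```text
time: 24.65
ee_pos: [0.4321, 0.3423, 0.0368]
eef_rot: [0.865, 0.502, 0.0, 0.0]
ft_force: [-0.2, 0.2, -0.8]
width: 0.0253
grip_force: 20.0
```

Emit:
drive_tool(
  series=[
    [[0, 0.2, 0.1], 0],
    [[0, 0.3, 0], 0],
    [[0, 0, -0.1], 0],
    [[0, 0, 0], 0],
    [[0, 0, 0], 0],
    [[0, 0, 0], 0],
    [[0, 0, 0], 0],
    [[0, 0, 0], 0],
    [[0, 0, 0], 0],
    [[0, 0, 0], 0],
  ],
)

```text
time: 25.9
ee_pos: [0.4319, 0.3472, 0.0366]
eef_rot: [0.865, 0.502, 0.0, 0.0]
ft_force: [-0.6, 0.7, -0.3]
width: 0.0256
grip_force: 20.0
```

Emit:
drive_tool(
  series=[
    [[0, 0, 0], 0],
    [[0, 0, 0], 0],
    [[0, 0, 0], 0],
    [[0, 0, 0], 0],
    [[0, 0, 0], 0],
    [[0, 0, 2], 0],
    [[0, 0, 4], 0],
    [[0, 0, 4], 0],
    [[0, 0, 5], 0],
    [[0, 0, 5], 0],
  ],
  hand=0,
)

```text
time: 27.15
ee_pos: [0.4315, 0.3474, 0.2397]
eef_rot: [0.865, 0.502, 0.001, 0.0]
ft_force: [1.7, -0.4, 0.6]
width: 0.0869
grip_force: 0.0
```

```bash
python3 - <<'E'
from h import *
im,w,pix,s=cam("wrist"); print(tool(s),s["width"]); cv2.imwrite("pics/w7.png",im[:,:,::-1])
E
```

```text
(array([431.5, 347.4, 239.7]), np.float64(60.3)) 0.08693900507162777
```

View pics/w7.png

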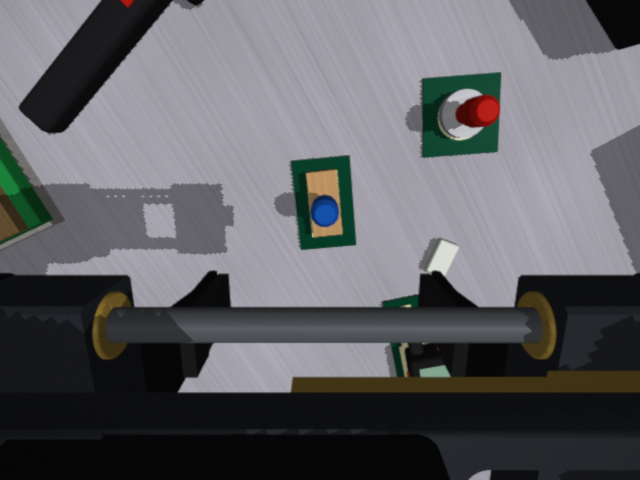

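Bar stamp covers its silhouette, centred and aligned. Now the padlock.

Emit:
drive_tool(
  series=[
    [[1.7, -4.8, 0], 3.2],
    [[1.7, -4.8, 0], 3.2],
    [[1.7, -4.8, 0], 3.2],
    [[1.7, -4.8, 0], 3.2],
    [[1.7, -4.8, 0], 3.2],
    [[1.7, -4.8, 0], 3.2],
    [[1.7, -4.8, 0], 3.2],
    [[1.7, -4.8, 0], 3.2],
    [[1.7, -4.8, 0], 3.2],
    [[1.7, -4.8, 0], 3.2],
  ],
)

```text
time: 28.45
ee_pos: [0.6024, -0.1341, 0.238]
eef_rot: [0.692, 0.722, 0.001, 0.001]
ft_force: [0.3, 0.6, -0.3]
width: 0.0868
grip_force: 0.0
```

```bash
python3 - <<'E'
from h import *
im,w,pix,s=cam("wrist"); print(tool(s),s["width"])
x,y=pix([.603,-.121,.02]).astype(int); x0,y0=x-70,y-70; c=im[y0:y0+140,x0:x0+140]; print(x0,y0)
cv2.imwrite("pics/w8.png",cv2.resize(c,None,fx=4,fy=4,interpolation=cv2.INTER_CUBIC)[:,:,::-1])
h=cv2.cvtColor(im,cv2.COLOR_RGB2HSV); H,S,V=[h[...,i].astype(int) for i in range(3)]
for b in blobs((S>100)&(abs(H-20)<10),600): print(b.mean(0),rect(w(b,.018)))
E
```

```text
(array([ 602.4, -134.1,  238. ]), np.float64(92.4)) 0.08683882299274184
256 123
[467.98630137 383.78356164] (array([ 772.2, -329.6]), 399, 29, -87.7)
[539.24615385 324.84102564] (array([ 840., -257.]), 87, 39, 16.4)
[108.35751295 325.09326425] (array([ 373.1, -276.3]), 87, 39, -11.5)
[329.69832402 187.82122905] (array([ 606. , -115.6]), 49, 45, -88.4)
[551.77715205 158.38777152] (array([804.3, -77.2]), 291, 194, 14.6)
```

View pics/w8.png

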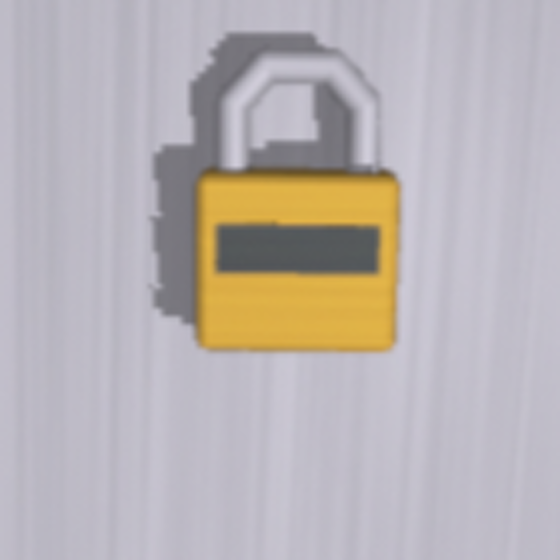

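Padlock squarely aligned with the tool, shackle to +y.

Emit:
drive_tool(
  series=[
    [[0.4, 2, -3], 0],
    [[0, 0, -4], 0],
    [[0, 0, -4], 0],
    [[0, 0, -4], 0],
    [[0, 0, -3], 0],
    [[0, 0, -2], 0],
    [[0, 0, -1.2], 0],
    [[0, 0, -0.8], 0],
    [[0, 0, -0.4], 0],
    [[0, 0, 0], 0],
  ],
)

```text
time: 29.75
ee_pos: [0.6061, -0.1128, 0.0129]
eef_rot: [0.693, 0.721, 0.0, 0.0]
ft_force: [0.1, -0.7, 0.6]
width: 0.0873
grip_force: 0.0
```

Emit:
drive_tool(
  series=[
    [[0, 0, 0], 0],
    [[0, 0, 0], 0],
    [[0, 0, 0], 0],
    [[0, 0, 0], 0],
    [[0, 0, 0], 0],
    [[0, 0, 0], 0],
    [[0, 0, 0], 0],
    [[0, 0, 0], 0],
    [[0, 0, 3], 0],
    [[0, 0, 5], 0],
  ],
  hand=1,
  newtons=35,
)

```text
time: 31.0
ee_pos: [0.6038, -0.1128, 0.0911]
eef_rot: [0.693, 0.721, -0.001, -0.002]
ft_force: [1.2, -1.1, -3.5]
width: 0.0499
grip_force: 35.0
```

Emit:
drive_tool(
  series=[
    [[-2.6, -3.6, 0], 2.5],
    [[-2.6, -3.6, 0], 2.5],
    [[-2.6, -3.6, 0], 2.5],
    [[-2.6, -3.6, 0], 2.5],
    [[-2.6, -3.6, 0], 2.5],
    [[-2.6, -3.6, 0], 2.5],
    [[-2.6, -3.7, 0], 2.5],
    [[0, 0, 0], 0],
    [[0, 0, 0], 0],
    [[0, 0, 0], 0],
  ],
)

```text
time: 32.25
ee_pos: [0.4245, -0.3645, 0.0924]
eef_rot: [0.575, 0.818, 0.0, -0.0]
ft_force: [0.3, -0.1, -2.8]
width: 0.0498
grip_force: 35.0
```

```bash
python3 - <<'E'
from h import *
im,w,pix,s=cam("wrist"); print(tool(s),s["width"]); cv2.imwrite("pics/w9.png",im[:,:,::-1])
E
```

```text
(array([ 424.5, -364.5,   92.4]), np.float64(109.9)) 0.04982532544095684
```

View pics/w9.png

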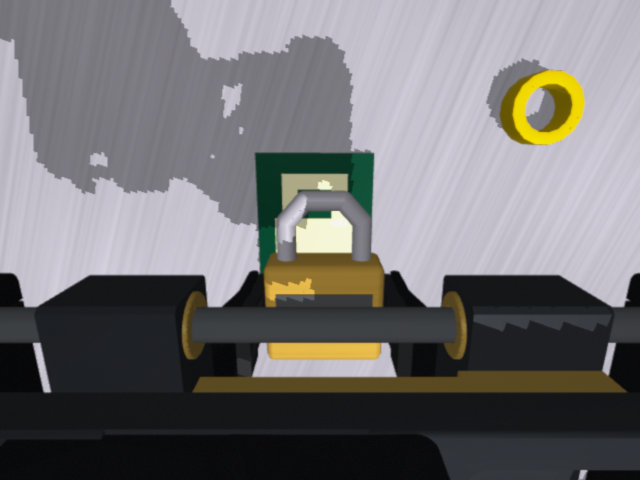

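Padlock over its mat; mat far edge (257,153)-(374,153), shackle far edge (325,192), body far edge around row 255.

```bash
python3 - <<'E'
from h import *
im,w,pix,s=cam("wrist")
M=w([(257,153),(374,153)],.003);v=M[1]-M[0];print(np.linalg.norm(v));v/=np.linalg.norm(v);y=np.array([-v[1],v[0]])
print(np.degrees(np.arctan2(v[1],v[0])),"mat",M.mean(0)-y*.065, "cream end",w([(314,174)],.003)-y*.052)
print("bow",w([(325,192)],.0905)-y*.051,"body",w([(325,255)],.0925)-y*.022,w([(325,255)],.1015)-y*.022)
E
```

```text
0.07355311090213518
19.854144296836537 mat [ 0.41986217 -0.37249423] cream end [[ 0.41892666 -0.37293823]]
bow [[ 0.42441905 -0.3681728 ]] body [[ 0.42366798 -0.36604859]] [[ 0.42264952 -0.36330381]]
```

Emit:
drive_tool(
  series=[
    [[-0.4, -0.4, -1.5], 0],
    [[0, 0, -2], 0],
    [[0, 0, -1.5], 0],
    [[0, 0, -1], 0],
    [[0, 0, -0.7], 0],
    [[0, 0, -0.5], 0],
    [[0, 0, -0.3], 0],
    [[0, 0, -0.1], 0],
    [[0, 0, 0], 0],
    [[0, 0, 0], 0],
  ],
)

```text
time: 33.6
ee_pos: [0.42, -0.3699, 0.0168]
eef_rot: [0.575, 0.818, -0.0, 0.0]
ft_force: [-0.2, -0.1, -3.5]
width: 0.0494
grip_force: 35.0
```

Emit:
drive_tool(
  series=[
    [[0, 0, 0], 0],
    [[0, 0, 0], 0],
    [[0, 0, 0], 0],
    [[0, 0, 0], 0],
    [[0, 0, 0], 0],
    [[0, 0, 2], 0],
    [[0, 0, 4], 0],
    [[0, 0, 4], 0],
    [[0, 0, 5], 0],
    [[0, 0, 5], 0],
  ],
  hand=0,
)

```text
time: 34.85
ee_pos: [0.42, -0.3694, 0.2197]
eef_rot: [0.575, 0.818, -0.0, 0.001]
ft_force: [0.7, -1.2, 0.1]
width: 0.0872
grip_force: 0.0
```

```bash
python3 - <<'E'
from h import *
im,w,pix,s=cam("wrist"); print(tool(s),s["width"]); cv2.imwrite("pics/w10.png",im[:,:,::-1])
E
```

```text
(array([ 420. , -369.4,  219.7]), np.float64(109.8)) 0.0872491931420644
```

View pics/w10.png

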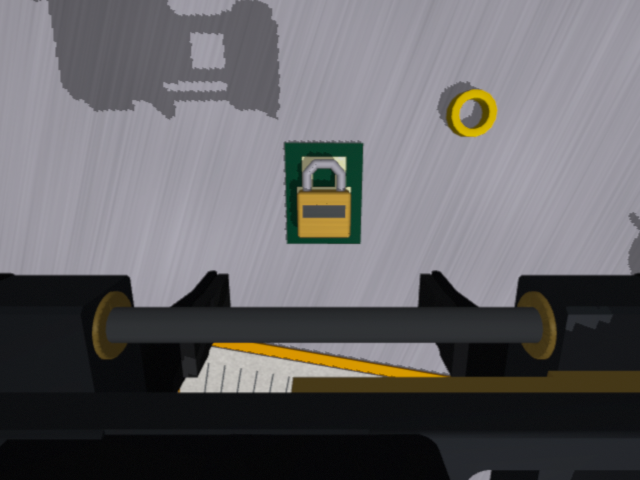

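Padlock covers its silhouette, shackle at the outlined end. All four are placed, so I'm handing in.

```bash
python3 -c "
from bench import r
print(r.close_job())"
```

```text
the job is handed in; nothing more can be done
None
```

I placed the radio, padlock, bar stamp and round stamp on their mats, each within about 5 mm and closely aligned by my camera estimates, and handed the job in at about 35 s; no verdict came back.

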